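Weigh the copper sample on the beam scale

TASK

Weigh the copper sample: hang it by its bar in the notch at the end of the scale's beam, and once it hangs there by itself slide the poise in along the beam until the beam balances and comes to rest level, with nothing holding it. Leave the aluminium and steel samples and the other things on the table where they are.

Things in the scene. Friction and masses are not known exactly. Their poses are not given: they have to be found in the camera images.
- copper: The copper sample to weigh (mass unknown, 0.3 to 0.57 kg): copper-coloured block 50 (x) x 36 (y) x 26 mm tall, standing on the table. Two upright wires, 6 mm thick, at x = +-22 mm rise to a level bar, forming a window 38 mm wide, 51 mm high, with normal y. A black tab stands on a short 6 mm stem on the bar. Origin: centre of the underside; z up.
- copper_bar (a point): Middle of the copper sample's level bar, on its centre line, 80 mm above the sample's underside. The bar is 6 mm thick and runs along the sample's x.
- copper_tab (a point): Grip point in the middle of the copper sample's black tab: 125 mm above its underside, 45 mm above the bar. The tab is 14 x 14 mm, from 100 to 150 mm above the underside.
- alu: Aluminium sample, bright grey, the same shape and size as the copper one; not to be touched. Origin: centre of the underside.
- steel: Dark steel sample, the same shape and size; not to be touched. Origin: centre of the underside.
- scale: Fixed beam scale. Origin: on the table under the pivot. When level the beam lies along this y: blue poise on the -y arm, load notch at y = +100 mm. Green base plate 150 x 330 (y from -270 to +60) x 14 mm; column and fork 32 mm wide up to 183 mm; at y = -255 mm a dark loop 40 mm wide, 218 mm tall, with white marks at level height, surrounds the beam's orange pointer.
- pivot (a point): Pivot of the beam, 170 mm above the table; its axis is the scale's x. The beam is 10 mm wide and 16 mm deep.
- beam (a joint): Beam's angle about the scale's x, rad: 0 level, positive = notch up and poise arm down; stops at +-0.15. The bare beam is balanced by its own counterweight (dark block at y = 45 mm). Well damped (settles in 1.5 s) and mildly bottom-heavy: about 0.46 N m per rad, so near balance it rests 0.008 rad off level per mm of poise error; farther off it lies on a stop.
- notch (a point): Where a hung bar rests in the red V notch at the beam's end: 100 mm from the pivot, 5 mm below it when level. Notch 20 mm wide across the beam; its two lips rise 17 mm above this point and stand up to 17 mm to either side along the beam; underside 9 mm below. Pass the sample's window over this end, bar across the beam and above the lips, then lower it.
- poise (a joint): Poise's travel along the beam from its inner stop, m: 0 = 50 mm from the pivot, 0.165 = 215 mm. It slides with about 2 N of friction and stays where it is left. At the start it is parked towards the outer end, too far out for any sample; balance lies 70 to 150 mm from the pivot.
- poise_grip (a point): Grip point in the middle of the poise's orange fin, 48 mm above the beam's centre line. The fin is 14 mm thick across the beam, 28 mm along it, from 16 to 68 mm above the centre line. It stands on the blue block of the poise, 40 (across) x 34 (along) x 40 mm around the beam. The poise weighs 0.40 kg in all.
- tape: Bystander: blue tape roll, 60 mm across, 19 mm tall. Origin: underside centre.
- driver: Bystander: red screwdriver lying on the table.
- cleaner: Bystander: yellow spray can, 52 mm across, 150 mm tall. Origin: underside centre.
- lug: Bystander: copper cable lug lying flat, about 75 mm long.
- meter: Bystander, fixed: orange hand-held meter lying flat, 85 x 165 x 36 mm. Origin: underside centre.
Things that resemble listed ones, but are neither listed nor needed, are in the scene too. What is shaped like the copper but turquoise is not meant.

How it is judged (in metres and radians):
On the way, in this order (a step that is already met when the one before it is completed fails the run):
1. the copper sample hangs by its bar in the notch, let go (distance between copper_bar and notch below 0.01 m and angle between copper's own z axis and vertical below 0.25 rad and contact force between the fingers and copper below 0.05 N), for 0.3 s.
2. with the sample hanging, the beam is balanced level and still, and nothing holds it (all of step 1 and value of joint beam between -0.04 and 0.04 rad and velocity of joint beam between -0.06 and 0.06 rad/s and contact force between each of the arm, the fingers and anything else below 0.05 N), for 0.5 s.
At the end, for the whole second after the job is handed in: The copper sample hangs by its bar in the notch (bar within 10 mm of the notch's resting point, sample within 0.25 rad of upright), and the beam is at rest (under 0.06 rad/s) within 0.04 rad of level (all of step 1 and value of joint beam between -0.04 and 0.04 rad and velocity of joint beam between -0.06 and 0.06 rad/s); the robot touches nothing.
It fails at once if another sample or a bystander is moved by more than 25 mm (distance of any of alu, steel, tape, driver, cleaner, lug from where it was at the start of the episode above 0.025 m).
It also fails if it takes over 72 s, if anything falls off the work surface, if the arm or the gripper's body presses on something with over 40 N, if the wrist force passes 120 N, or if a joint passes its speed limit or range.

ROBOT

A 7-joint arm with a two-finger parallel gripper is mounted at the origin on the work surface. World frame = base frame: x ahead of the robot, y to its left, z up, the work surface at z = 0. Lengths are in mm, angles in rad, forces in N, time in s.
With the tool pointing down it reaches from about 400 to 900 mm from the base axis. Payload 5.6 kg.
Tool frame: the origin (TCP) lies midway between the tips of the shut fingers; the grasp point (between the pads) lies 19 mm behind it; x points along the fingers, y is the direction in which the jaws open and shut, and the axes are right-handed (so a half turn about x gives the same grasp; the last joint's range is limited). The gripper opens to 92 mm and grips with 3 to 60 N. Pads are 20 mm wide; open, the fingers measure 128 mm over their backs; the gripper's body (75 mm by 189 mm) begins 69 mm behind the grasp point.
Start: joints at [1.062, 0.468, -0.012, 1.603, 0.006, 1.071, -0.056], TCP at [291.902, -580.777, 214.592] pointing down, gripper open.
Joint ranges: [-2.53, 2.53], [-0.31, 2.02], [-1.57, 1.55], [0.28, 2.44], [-1.29, 4.43], [0.15, 1.84], [-2.92, 2.92]. Speed limits (rad/s): [2.57, 2.57, 3.14, 3.14, 3.14, 3.14, 3.14].

INTERFACE

Orientations are given as a rotation vector (axis times angle).
In Python, from cell import robot, grip, kin, viewer gives the robot as it stands. Calls block until the motion is done:
- robot.movep(position, orientation): joint-space move of the TCP to a pose.
- robot.servo_line(position, feed=150, rotation=None): straight line of the TCP; rotation=None keeps the orientation; feed is the mean speed in mm/s.
- robot.goto_joints(angles): joint-space move.
- grip(opening, newtons=None): opening from 0.0 (shut) to 1.0 (fully open); newtons is the grip in N (None keeps the last); returns when the fingers have stopped.
- robot.hold(seconds).
- kin.ik(position, orientation): joint angles nearest the present ones, or None.
- robot.observe(): the state.
- viewer.read_camera(name): name is "scene" or "side" or "wrist"; returns the picture (480x640x3 uint8, red, green, blue); there is no depth.
- viewer.camera_info(name): a dict with "camera_matrix" (3x3 intrinsics, pixels), "k1" (the pictures are not rectified: a ray, as slopes to the right and down, at radius r is drawn at 1 + k1 r^2 times it, then the intrinsics apply), "R" (3x3) and "t" (3): a world point X has camera coordinates R X + t. Camera axes: x right, y down, z forward; pixel columns grow to the right and rows downward; lengths in mm; the calibration is good to about 2 mm. A picture is of the moment at which its call begins: read the wrist's pose just before it. camera_info takes no time and is no camera call; for the wrist camera it gives the pose at the moment of the call.
A pose or a line that the arm cannot do raises robot.IKError and nothing moves.
- robot.job_done(): hands the job in, once; it reports no verdict.
Trained networks look in the newest picture that a camera, given by its name, has taken for a name from the list of things; names that differ only in an ending like _2 or _b are one class to them, and where a whole thing is asked for, a point or a joint stands for the part that bears it (a point fixed in the world has none). Each returns a list of dicts, best first, with "confidence" (0 to 1); they miss things now and then, are a little off and sometimes report something else, mostly with a low value. They report only what shows in the picture. A call takes as long as a camera call. They do not tell look-alikes from the thing itself.
- viewer.silhouettes(name, camera): "mask" (480x640 bool, what is visible of it).
- viewer.pinpoint(name, camera): "at" ([x, y, z] in mm, in the coordinates of the camera as it stood for that picture, good to about 4 mm: a listed point, or the origin of a listed thing).
The state is a dict: "t": time; "joints": joint angles; "joint_velocities": joint speeds; "joint_torque": joint torques, N m; "tcp_pos": TCP position; "tcp_rot": TCP orientation; "contact_force": force on the tool from outside, world axes, zero at the start; "wrist_torque": the same for the moment, N m; "grip_width": opening from 0.0 (shut) to 1.0 (fully open).
Only numpy, scipy, OpenCV 4.12 (cv2) and the standard library are available. Lean on these libraries where they do the work, as an engineer would, in place of code of your own. Each camera call takes 0.05 s, during which the arm holds its last target. There are 200 camera calls.

## Working session

There is one attempt and no reset: what is moved stays moved. The work goes in short steps, each a Python script; the robot and the scene stay as the last script left them, time stands still between calls to the robot, and variables do not carry over. Pictures are saved under pics/ and viewed, about 8 in all and at most 12, crops included, and the job is handed in when it is done.

```bash
mkdir -p pics; ls; cat > h.py <<'E'
import numpy as np, cv2
from cell import robot, grip, kin, viewer
from scipy.spatial.transform import Rotation as Rot
def shot(cam,name=None):
    info=viewer.camera_info(cam); im=viewer.read_camera(cam)
    if name: cv2.imwrite(f'pics/{name}.png',im[:,:,::-1])
    return im,info
def w(info,p): return np.array(info['R']).T@(np.array(p)-np.array(info['t']))
def proj(info,X):
    c=np.array(info['R'])@np.array(X,float)+np.array(info['t']); s=c[:2]/c[2]
    s=s*(1+info['k1']*(s@s)); K=np.array(info['camera_matrix']); return (K[:2,:2]@s+K[:2,2])
def ray(info,px):
    K=np.array(info['camera_matrix']); d=np.linalg.solve(K[:2,:2],np.array(px,float)-K[:2,2]); s=d.copy()
    for _ in range(20): s=d/(1+info['k1']*(s@s))
    R=np.array(info['R']); return -R.T@np.array(info['t']), R.T@np.array([s[0],s[1],1])
def at_z(info,px,z):
    o,d=ray(info,px); return o+d*(z-o[2])/d[2]
E
python3 - <<'E'
from h import *
np.set_printoptions(precision=1,suppress=True)
A=[]
for c in ['scene','side']:
    im,i=shot(c,c+'0'); A.append(im)
    print(c,'campos',w(i,[0,0,0]))
    for n in ['copper','copper_bar','copper_tab','alu','steel','scale','pivot','notch','poise_grip','cleaner','tape','meter','driver','lug']:
        for d in viewer.pinpoint(n,c):
            X=w(i,d['at']); print(c,n,round(d['confidence'],2),X,proj(i,X))
cv2.imwrite('pics/both.png',cv2.resize(np.vstack(A),(640,960))[:,:,::-1])
o=robot.observe();print(o['t'],o['tcp_pos'],o['tcp_rot'],o['contact_force'])
E
```

```text
pics
scene campos [1041.3  524.4  796.1]
scene copper 0.94 [ 368.3 -456.1    2.1] [276.7 194.1]
scene copper 0.76 [ 341.8 -353.6   -4.7] [304.2 206. ]
scene copper 0.66 [ 473.5 -396.4    2. ] [261.  216.2]
scene copper 0.59 [ 570.  -395.2   -3.6] [234.4 232.1]
scene copper 0.53 [ 477.1 -396.5   82. ] [256.9 194.3]
scene copper 0.19 [ 552.9 -306.     1.4] [257.3 242.6]
scene copper_bar 0.75 [ 368.  -449.4   80. ] [275.9 173.7]
scene copper_bar 0.74 [ 345.  -360.5   79.3] [300.5 182.3]
scene copper_bar 0.64 [ 472.2 -395.6   81.4] [258.5 193.9]
scene copper_tab 0.71 [ 343.3 -355.7  124.4] [301.2 169.5]
scene copper_tab 0.66 [ 365.3 -451.7  126.8] [274.8 159.6]
scene copper_tab 0.65 [ 572.8 -398.2  126.5] [225.7 194.3]
scene copper_tab 0.58 [ 478.  -400.9  121.7] [254.1 182. ]
scene alu 0.85 [ 555.2 -305.    -0.6] [256.9 243.7]
scene steel 0.54 [ 432.4 -290.8    0.1] [294.5 226.5]
scene scale 0.94 [555.9  98.1  -0.1] [362.5 327.1]
scene pivot 0.71 [548.   98.5 166.6] [368.3 272.4]
scene pivot 0.71 [552.9  99.5   3.2] [363.9 325.8]
scene notch 0.85 [521.3 199.1 180.9] [416.7 286.7]
scene 
[... 1333 characters left out ...]
 0. ] [318.8 229.3]
side scale 0.58 [547.4  99.9  -0.3] [266.1 321.5]
side pivot 0.69 [549.5  97.5 170.3] [260.4 261. ]
side notch 0.93 [525.1 196.1 179. ] [234.2 283.9]
side poise_grip 0.92 [595.3 -90.9 188.6] [300.4 213.7]
side poise_grip 0.55 [ 713.3 -300.8    1.2] [317.8 229.3]
side cleaner 0.75 [ 712.5 -299.8   -0.3] [317.8 230. ]
side tape 0.9 [711.4 331.7  -2.1] [141.1 346.9]
side meter 0.67 [345.  362.4   1.1] [245.9 446. ]
side driver 0.71 [363.4 128.8  -1.4] [319.6 365. ]
side driver 0.35 [549.8  97.2  -2.2] [266.3 321. ]
side driver 0.25 [ 472.2 -395.1   84. ] [404.1 217.1]
side lug 0.58 [ 657.9 -424.1   -1.8] [355.6 219.7]
1.5 [ 291.9 -580.8  214.6] [ 2.   0.5 -2. ] [0.5 0.2 0.1]
```

View pics/scene0.png

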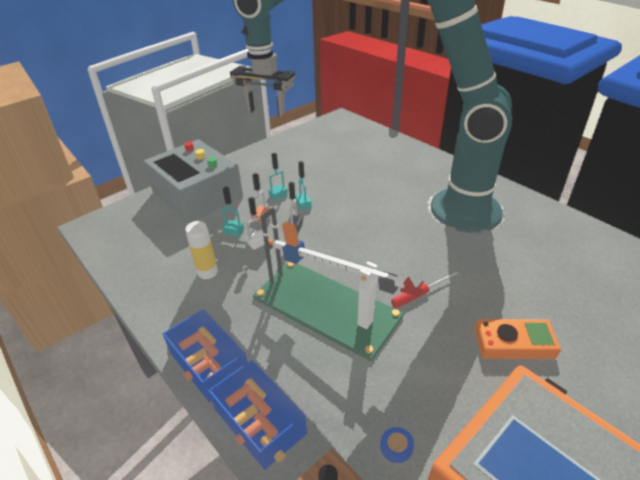

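View pics/side0.png

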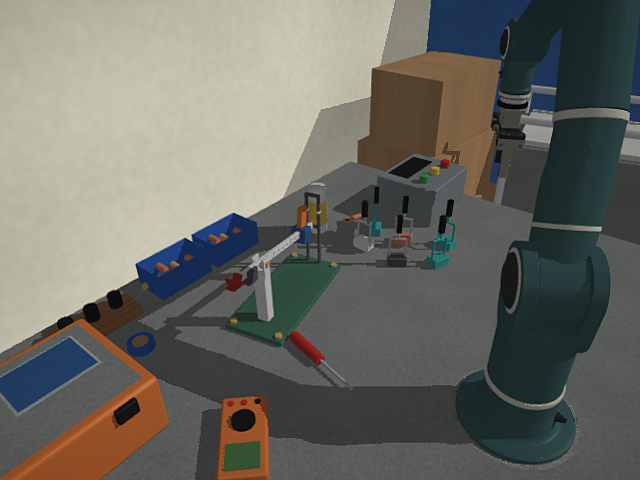

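The candidates for the copper are scene pixels (304,206), (277,194), (234,232), which are turquoise, and (261,212), which is copper-coloured at about (472,-395). Only the last fits. I'll confirm it and get its yaw from the wrist camera above it.

```bash
cat >> h.py <<'E'
def down(a):
    x=np.array([0,0,-1.]);y=np.array([np.cos(a),np.sin(a),0]);return Rot.from_matrix(np.c_[x,y,np.cross(x,y)]).as_rotvec()
def yaw():
    y=Rot.from_rotvec(robot.observe()['tcp_rot']).as_matrix()[:,1];return np.arctan2(y[1],y[0])
E
python3 - <<'E'
from h import *
np.set_printoptions(precision=2,suppress=True)
print('yaw',yaw())
robot.servo_line([292,-580,330],feed=200)
robot.movep([462,-420,330],robot.observe()['tcp_rot'])
im,i=shot('wrist','w1'); print(w(i,[0,0,0]),robot.observe()['tcp_pos'],robot.observe()['t'])
print(np.array(i['R']))
for n in ['copper','copper_bar','copper_tab']:
    for d in viewer.pinpoint(n,'wrist'):
        X=w(i,d['at']); print(n,round(d['confidence'],2),X,proj(i,X))
E
```

```text
yaw -1.1050755168501343
[ 520.3  -392.51  498.93] [ 460.05 -422.2   329.55] 3.2
[[ 0.45 -0.89 -0.  ]
 [-0.87 -0.43  0.24]
 [-0.22 -0.11 -0.97]]
copper 0.86 [ 472.69 -394.61   -1.71] [305.51 177.89]
copper 0.74 [ 570.93 -397.71   -3.13] [343.88 105.41]
copper 0.69 [ 365.28 -447.59    0.24] [305.86 270.5 ]
copper 0.59 [ 343.17 -354.35   -3.83] [234.43 253.48]
copper_bar 0.91 [ 571.22 -398.56   80.98] [349.45  98.06]
copper_bar 0.84 [ 473.95 -395.64   79.73] [303.96 184.09]
copper_bar 0.75 [ 365.82 -452.77   78.27] [307.67 293.82]
copper_bar 0.7 [ 342.92 -355.01   74.09] [220.37 272.77]
copper_bar 0.4 [ 549.51 -313.53    1.77] [272.3   89.07]
copper_tab 0.9 [ 571.28 -396.86  124.06] [351.1   91.97]
copper_tab 0.88 [ 367.94 -453.75  127.26] [307.88 310.46]
copper_tab 0.87 [ 469.98 -396.51  123.99] [300.96 193.16]
copper_tab 0.69 [ 337.14 -357.8   122.06] [209.21 293.89]
```

View pics/w1.png

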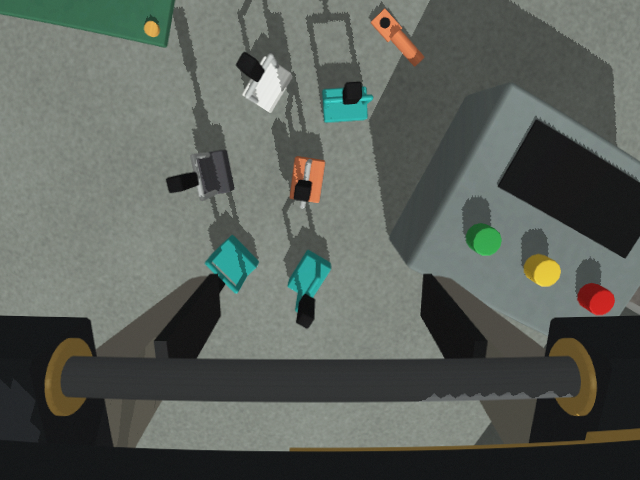

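The wrist view shows the copper block at (308,180), clearly copper-coloured. The steel is at (213,173), the aluminium at (265,83), and turquoise ones are at (345,103), (310,275) and (232,263). Next I'll compute yaw and tab position from above and grasp.

```bash
cat > m.py <<'E'
from h import *
def block(info,im,c=(472,-395)):
    u=proj(info,[c[0],c[1],26]).astype(int)
    hsv=cv2.cvtColor(im,cv2.COLOR_RGB2HSV)
    m=((hsv[:,:,0]<18)&(hsv[:,:,1]>90)&(hsv[:,:,2]>80)).astype(np.uint8)
    k=np.zeros_like(m); cv2.circle(k,tuple(int(v) for v in u),60,1,-1); m&=k
    cs,_=cv2.findContours(m,cv2.RETR_EXTERNAL,cv2.CHAIN_APPROX_NONE); cn=max(cs,key=cv2.contourArea)
    P=np.array([at_z(info,p[0],26)[:2] for p in cn],np.float32)
    return cv2.minAreaRect(P),m
E
python3 - <<'E'
from m import *
np.set_printoptions(precision=2,suppress=True)
i=viewer.camera_info('wrist'); im=cv2.imread('pics/w1.png')[:,:,::-1].copy()
r,m=block(i,im); print(r)
X=np.array(robot.observe()['tcp_pos'])
# move so that the camera sees it centrally, closer
robot.movep([430,-430,275],robot.observe()['tcp_rot'])
im,i=shot('wrist','w2'); r,m=block(i,im); print(r)
for n in ['copper','copper_bar','copper_tab']:
    for d in viewer.pinpoint(n,'wrist'):
        Y=w(i,d['at']); print(n,round(d['confidence'],2),Y,proj(i,Y))
u=proj(i,[472,-395,60]).astype(int);print(u)
c=im[max(0,u[1]-110):u[1]+110,max(0,u[0]-140):u[0]+140]
cv2.imwrite('pics/w2c.png',cv2.resize(c,None,fx=2,fy=2)[:,:,::-1])
E
```

```text
((474.9158935546875, -396.5804748535156), (50.86830520629883, 36.13957595825195), 17.72734260559082)
((477.13592529296875, -406.3144226074219), (50.018402099609375, 15.837154388427734), 18.10385513305664)
copper 0.92 [ 367.27 -448.89    0.46] [311.25 258.07]
copper 0.82 [ 570.41 -398.32   -1.33] [353.02  69.92]
copper 0.62 [ 342.   -358.3    -2.64] [231.15 242.61]
copper 0.6 [ 472.06 -396.3     0.05] [310.06 154.21]
copper_bar 0.71 [ 572.75 -394.78   77.92] [357.64  49.29]
copper_bar 0.64 [ 341.26 -356.5    74.39] [211.85 261.88]
copper_bar 0.62 [ 365.1  -452.15   78.25] [311.29 284.08]
copper_tab 0.93 [ 472.2  -398.81  123.71] [308.61 160.07]
copper_tab 0.93 [ 574.16 -396.59  125.09] [366.24  34.46]
copper_tab 0.86 [ 336.99 -357.55  121.51] [196.68 282.59]
copper_tab 0.72 [ 367.72 -451.93  128.85] [310.94 301.96]
[307 155]
```

View pics/w2c.png

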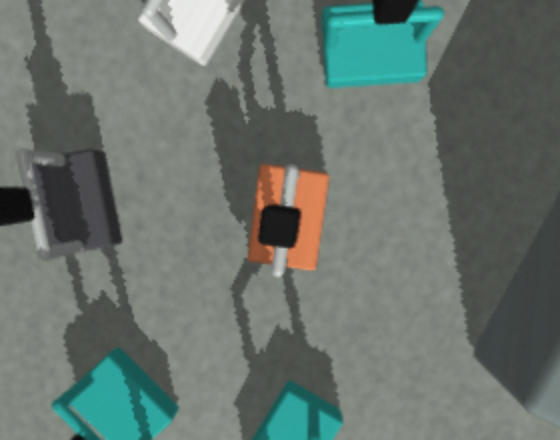

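The enlarged crop confirms the copper block, with its tab at (280,227) in the crop and its bar nearly vertical. Its yaw is 0.31 rad and its centre about (473,-397). Now I'll grasp, lift and weigh.

```bash
python3 - <<'E'
from h import *
np.set_printoptions(precision=2,suppress=True)
def F():
    a=[]
    for _ in range(20): robot.hold(0.02); a.append(robot.observe()['contact_force'])
    return np.mean(a,0)
o=down(0.31-np.pi/2)
grip(0.5)
robot.movep([473,-397,270],o)
robot.servo_line([473,-397,190],feed=150); robot.hold(.2); print('F0',F())
robot.servo_line([473,-397,106],feed=100)
grip(0.0,30); print('grip',robot.observe()['grip_width']*92)
robot.servo_line([473,-397,190],feed=80); robot.hold(.3); print('F1',F())
robot.servo_line([473,-397,330],feed=150); robot.hold(.2); print('F2',F(),robot.observe()['wrist_torque'])
shot('wrist','w3'); im,i=shot('side','s3')
print(robot.observe()['grip_width']*92,robot.observe()['t'])
E
```

```text
F0 [-0.06 -0.08 -0.02]
grip 14.07627442910283
F1 [-0.02 -0.01 -3.06]
F2 [-0.05  0.02 -3.16] [-0.04  0.01  0.01]
13.677964943184433 11.4083
```

Gripped, and the weight is about 3.1 N, so m ≈ 0.316 kg and balance should be at r ≈ 79 mm. Next I carry it to a standoff beyond the beam end and look.

```bash
python3 - <<'E'
from h import *
np.set_printoptions(precision=2,suppress=True)
a=0.245; o=down(a-np.pi/2)
robot.servo_line([473,-397,360],feed=200)
robot.servo_line([420,-100,360],feed=300)
robot.servo_line([420,150,360],feed=300,rotation=o)
robot.servo_line([500,290,300],feed=250)
robot.hold(.2)
for c in ['wrist','scene','side']:
    im,i=shot(c,c+'4')
    for n in ['notch','pivot','poise_grip','copper_bar','copper_tab']:
        for d in viewer.pinpoint(n,c):
            X=w(i,d['at'])
            if d['confidence']>.4: print(c,n,round(d['confidence'],2),X,proj(i,X))
print(robot.observe()['tcp_pos'],yaw(),robot.observe()['t'])
E
```

```text
wrist notch 0.7 [526.92 194.05 176.75] [449.86 229.57]
wrist pivot 0.63 [547.76  99.9  168.75] [565.2  230.63]
wrist copper_bar 0.62 [496.76 290.6  274.14] [314.39 280.48]
wrist copper_tab 0.93 [496.68 288.03 317.96] [318.98 317.39]
scene notch 0.94 [525.1  197.02 182.04] [414.67 286.7 ]
scene notch 0.66 [595.24 -95.88 186.83] [288.46 231.28]
scene pivot 0.77 [547.95  98.62 166.09] [368.33 272.59]
scene poise_grip 0.94 [597.23 -94.79 186.3 ] [288.08 232.09]
scene copper_bar 0.96 [ 572.6  -393.27   80.69] [229.41 208.91]
scene copper_bar 0.96 [ 371.13 -450.75   79.04] [274.86 174.17]
scene copper_bar 0.59 [ 344.   -354.99   79.34] [301.99 182.89]
scene copper_tab 0.74 [ 571.2  -398.62  127.04] [226.08 193.87]
scene copper_tab 0.74 [ 366.93 -451.33  126.12] [274.45 160.05]
scene copper_tab 0.71 [502.89 284.31 317.73] [474.34 249.38]
scene copper_tab 0.67 [ 344.15 -351.55  124.86] [301.9  170.01]
side notch 0.75 [527.16 196.68 180.88] [233.22 282.87]
side pivot 0.7 [549.85 100.66 167.93] [259.38 262.5 ]
side poise_grip 0.72 [594.71 -89.06 189.76] [300.09 213.69]
side copper_bar 0.83 [ 572.79 -402.31   82.05] [375.67 206.61]
side copper_bar 0.63 [ 365.91 -448.41   81.85] [446.93 221.52]
side copper_bar 0.57 [500.8  290.64 274.43] [197.99 271.48]
side copper_tab 0.92 [500.23 292.46 319.1 ] [193.47 250.69]
side copper_tab 0.87 [ 568.39 -393.11  124.29] [375.88 195.4 ]
side copper_tab 0.84 [ 363.89 -448.57  130.33] [449.8  206.43]
side copper_tab 0.63 [ 341.86 -359.18  123.08] [441.94 224.25]
[499.99 290.02 299.96] -1.3257121809264074 15.7917
```

View pics/wrist4.png

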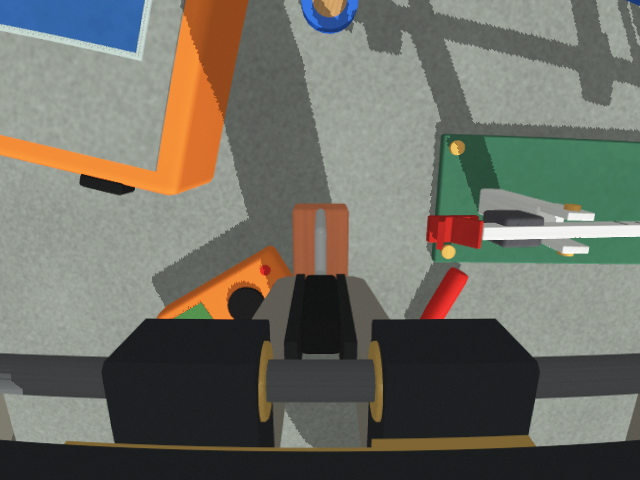

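The sample hangs square: bar vertical at column 320, beam horizontal at row 232, notch at (455,230). Now I thread the window over the beam end.

```bash
python3 - <<'E'
from h import *
np.set_printoptions(precision=2,suppress=True)
a=0.238; o=down(a-np.pi/2); u=np.array([-np.sin(a),np.cos(a)]); N=np.array([525.5,196.5])
P=lambda s,z:[*(N+s*u),z]
robot.servo_line(P(90,300),feed=150,rotation=o)
robot.servo_line(P(90,238),feed=120)
robot.servo_line(P(45,238),feed=100)
print(robot.observe()['contact_force'])
robot.servo_line(P(0,238),feed=60)
robot.hold(.2); print(robot.observe()['contact_force'])
A=[]
for c in ['scene','side','wrist']:
    im,i=shot(c,c+'5')
    for n in ['notch','copper_bar']:
        for d in viewer.pinpoint(n,c):
            X=w(i,d['at'])
            if d['confidence']>.3 and X[1]>100: print(c,n,round(d['confidence'],2),X,proj(i,X))
    p=proj(i,[*N,200]).astype(int); y,x=max(0,min(p[1]-60,360)),max(0,min(p[0]-50,540))
    A.append(cv2.resize(im[y:y+120,x:x+100],None,fx=2.6,fy=2.6,interpolation=cv2.INTER_CUBIC))
cv2.imwrite('pics/c5.png',np.hstack(A)[:,:,::-1]); print(robot.observe()['t'])
E
```

```text
[ 0.38  0.99 -3.45]
[ 0.14  0.42 -2.36]
scene notch 0.71 [524.32 198.08 181.44] [415.33 287.  ]
scene copper_bar 0.9 [525.74 197.95 213.24] [416.72 275.39]
side notch 0.94 [527.4  197.84 180.07] [232.75 283.43]
side copper_bar 0.88 [527.16 195.73 214.27] [231.72 269.07]
wrist notch 0.82 [527.36 193.6  176.45] [325.2 254.6]
wrist copper_bar 0.61 [524.4  197.91 213.99] [316.46 278.17]
18.8583
```

View pics/c5.png

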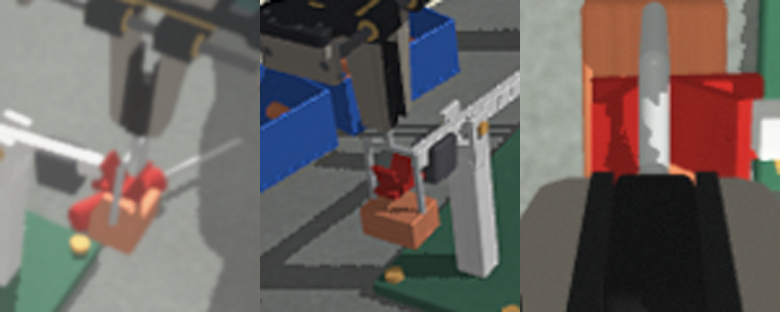

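The window is around the notch, with the bar over the V. Bar and notch agree within 2 mm. Lowering now.

```bash
python3 - <<'E'
from h import *
np.set_printoptions(precision=2,suppress=True)
def F():
    a=[]
    for _ in range(8): robot.hold(0.02); a.append(robot.observe()['contact_force'])
    return np.mean(a,0)
p=np.array(robot.observe()['tcp_pos'])
p[2]=212; robot.servo_line(p,feed=60); print(F())
while p[2]>198:
    p[2]-=1; robot.servo_line(p,feed=30); f=F()
    if f[2]>-0.6: break
print(p,f)
grip(0.25); robot.hold(.6)
print(robot.observe()['grip_width'],F(),robot.observe()['t'])
A=[]
for c in ['scene','side','wrist']:
    im,i=shot(c,c+'6')
    for n in ['notch','copper_bar','copper_tab','pivot','poise_grip']:
        for d in viewer.pinpoint(n,c):
            X=w(i,d['at'])
            if d['confidence']>.3 and X[1]>-150: print(c,n,round(d['confidence'],2),X)
    q=proj(i,[525,197,200]).astype(int); y,x=max(0,min(q[1]-60,360)),max(0,min(q[0]-50,540))
    A.append(cv2.resize(im[y:y+120,x:x+100],None,fx=2.6,fy=2.6,interpolation=cv2.INTER_CUBIC))
cv2.imwrite('pics/c6.png',np.hstack(A)[:,:,::-1])
E
```

```text
[ 0.22  0.15 -2.88]
[525.52 196.5  206.  ] [ 0.46 -2.07 -0.6 ]
0.2510373899227116 [0.09 0.08 0.07] 22.95
scene notch 0.84 [522.65 196.7  179.48]
scene copper_bar 0.75 [525.07 195.51 181.36]
scene copper_tab 0.36 [525.82 198.82 182.38]
scene pivot 0.86 [550.14 102.39 165.09]
scene poise_grip 0.62 [596.56 -93.18 185.59]
side notch 0.75 [523.   197.58 179.49]
side copper_bar 0.92 [525.46 198.86 178.72]
side copper_tab 0.86 [527.46 197.45 224.34]
side pivot 0.63 [548.4   99.65 171.28]
side pivot 0.52 [529.08 198.68 222.57]
side poise_grip 0.72 [344.88 361.8   -0.81]
side poise_grip 0.57 [592.83 -89.51 186.7 ]
wrist notch 0.79 [527.18 193.55 178.29]
wrist notch 0.64 [545.67  94.27  -3.02]
wrist copper_bar 0.56 [522.12 198.61 184.05]
wrist copper_tab 0.68 [524.74 194.8  222.48]
wrist pivot 0.77 [548.19  98.74 168.63]
wrist pivot 0.46 [523.66 193.93 221.55]
```

View pics/c6.png

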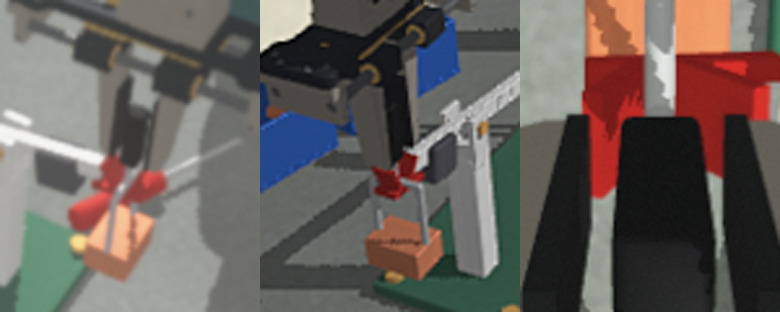

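The sample is seated on the V and hangs from its bar, with the fingers clear either side of the tab. Now I retreat and go above the poise.

```bash
python3 - <<'E'
from h import *
np.set_printoptions(precision=2,suppress=True)
p=np.array(robot.observe()['tcp_pos']); p[2]=320
robot.servo_line(p,feed=150)
a=0.238
for y in (a,a-np.pi):
    q=kin.ik([596,-93,290],down(y)); print(y,None if q is None else np.array(q))
q=[kin.ik([596,-93,290],down(y)) for y in (a,a-np.pi)]
J=np.array(robot.observe()['joints']); print(J)
k=min((0,1),key=lambda j: 9 if q[j] is None else np.abs(np.array(q[j])-J).max()); o=down((a,a-np.pi)[k])
robot.movep([560,60,330],o); robot.movep([596,-93,290],o); robot.hold(.2)
for c in ['wrist','scene','side']:
    im,i=shot(c,c+'7')
    for n in ['notch','copper_bar','pivot','poise_grip']:
        for d in viewer.pinpoint(n,c):
            X=w(i,d['at'])
            if d['confidence']>.3 and X[1]>-150: print(c,n,round(d['confidence'],2),X,proj(i,X))
print(robot.observe()['contact_force'],yaw(),robot.observe()['t'])
E
```

```text
0.238 [ 0.66  0.43 -0.75  1.6   0.31  1.23  0.08]
-2.903592653589793 [ 0.29  0.34 -0.25  1.62  0.09  1.19 -2.88]
[ 0.09  0.3  -0.63  1.67  0.18  1.24 -1.91]
wrist pivot 0.73 [546.61  98.48 166.98] [323.35 450.36]
wrist poise_grip 0.56 [595.55 -94.44 189.12] [321.92 237.33]
scene notch 0.68 [524.28 198.93 182.59] [415.77 286.8 ]
scene copper_bar 0.8 [524.29 197.6  181.26] [415.14 286.93]
scene pivot 0.81 [546.98 100.61 163.59] [369.33 273.74]
scene poise_grip 0.74 [595.55 -94.77 188.87] [288.6  230.84]
side notch 0.55 [523.39 198.47 175.77] [234.12 286.04]
side notch 0.41 [593.65 -90.39 187.49] [300.81 214.41]
side copper_bar 0.7 [712.74 330.49   1.15] [140.86 345.3 ]
side copper_bar 0.61 [526.23 197.14 182.76] [233.26 282.4 ]
side pivot 0.57 [548.42 100.01 168.98] [260.02 262.2 ]
side poise_grip 0.95 [590.43 -89.68 185.41] [301.65 215.66]
side poise_grip 0.58 [528.   198.83 180.58] [232.15 283.35]
[-0.32  0.14  0.1 ] -2.903667034274948 27.575
```

View pics/wrist7.png

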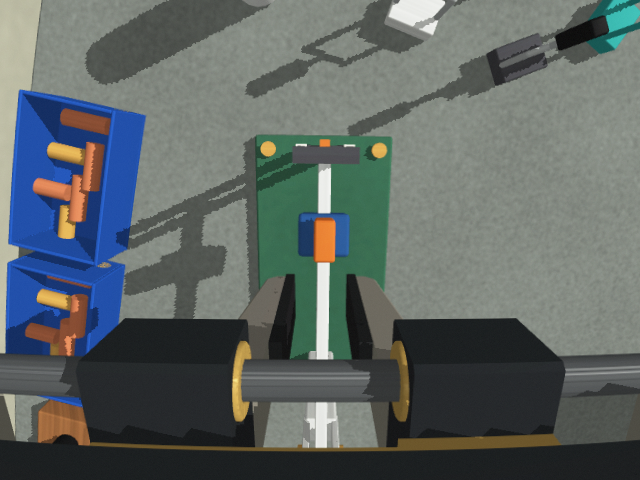

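The wrist view shows the orange fin at (325,240), aligned with the jaws, and the loop behind at (325,154). Next I grip the fin and slide it in toward r ≈ 79 mm.

```bash
python3 - <<'E'
from h import *
np.set_printoptions(precision=2,suppress=True)
a=0.238; u=np.array([-np.sin(a),np.cos(a)]); pv=np.array([548.3,99.7]); o=robot.observe()['tcp_rot']
S=np.array([595.3,-94.0]); d=(pv-S)@u; print('fin dist',d,'lateral',(S-pv)@np.array([np.cos(a),np.sin(a)]))
T=pv-79*u
for s in np.linspace(0,1,5):
    q=kin.ik([*(S+s*(T-S)),170+s*29],o); print(None if q is None else q[6])
E
```

```text
fin dist 199.3205707579896 lateral 0.00852697191864138
-2.4882436887666435
-2.5493404219529125
-2.6123239567193397
-2.6766761658240954
-2.7418111401527936
```

```bash
cat > chk.py <<'E'
from h import *
def beam(tag,pix=None):
    out={}
    for c in ['scene','side']:
        im,i=shot(c,c+tag)
        for n in ['notch','copper_bar','poise_grip']:
            b=[w(i,d['at']) for d in viewer.pinpoint(n,c) if d['confidence']>.3]
            b=[x for x in b if abs((x[0]-548.3)*.972+(x[1]-99.7)*.236)<15 and x[2]>120]
            for x in b: out.setdefault(n,[]).append(x)
    for n in out: print(n,*[np.round(x,1) for x in out[n]])
    return out
E
python3 - <<'E'
from chk import *
np.set_printoptions(precision=2,suppress=True)
a=0.238; u=np.array([-np.sin(a),np.cos(a)]); pv=np.array([548.3,99.7])
S=np.array([595.3,-94.0]); T=pv-79*u
grip(0.5)
robot.servo_line([*S,230],feed=150); robot.servo_line([*S,170],feed=80)
print(robot.observe()['contact_force'])
grip(0.0,12); print('grip',robot.observe()['grip_width']*92)
robot.servo_line([*S,172.5],feed=40); print(robot.observe()['contact_force'])
for s in (.25,.5,.75,1):
    robot.servo_line([*(S+s*(T-S)),172.5+s*26.5],feed=60); print(robot.observe()['contact_force'],robot.observe()['grip_width']*92)
robot.hold(.5); print(robot.observe()['contact_force'],robot.observe()['t'])
beam('8')
E
```

```text
[-0.41 -0.39  0.34]
grip 14.297951309970799
[-1.59  0.54 -1.61]
[-3.15  0.89 -3.13] 14.066199548968125
[-3.04  0.74 -2.18] 14.162844396955622
[-0.55  0.93 -2.66] 13.777867790592518
[ 3.05  2.94 -1.56] 14.16680337418706
[ 4.27  3.74 -1.47] 33.5417
notch [525.7 198.4 167.3] [527.9 198.7 163.7]
copper_bar [528.3 195.8 168.8]
poise_grip [567.8  22.1 214.8] [568.   26.5 216.2]
```

```bash
python3 - <<'E'
from chk import *
np.set_printoptions(precision=2,suppress=True)
grip(0.25); robot.hold(.3)
p=np.array(robot.observe()['tcp_pos']); p[2]=280; robot.servo_line(p,feed=120)
robot.hold(1.5)
beam('9'); print(robot.observe()['t'],robot.observe()['contact_force'])
A=[]
for c,z in (('scene',1),('side',1)):
    im=cv2.imread(f'pics/{c}9.png'); i=viewer.camera_info(c)
    q=proj(i,[568,40,180]).astype(int); y,x=max(0,min(q[1]-90,300)),max(0,min(q[0]-65-30*(c=='scene'),480))
    A.append(cv2.resize(im[y:y+190,x:x+150],None,fx=2.6,fy=2.6,interpolation=cv2.INTER_CUBIC))
cv2.imwrite('pics/c9.png',np.hstack(A))
E
```

```text
notch [525.1 197.  159.8] [526.4 195.  156.1]
copper_bar [527.3 196.4 161.8] [529.3 197.6 160.8]
poise_grip [567.3  24.8 219.5] [565.6  31.  219.1]
37.3083 [ 0.11 -0.18 -0.08]
```

View pics/c9.png

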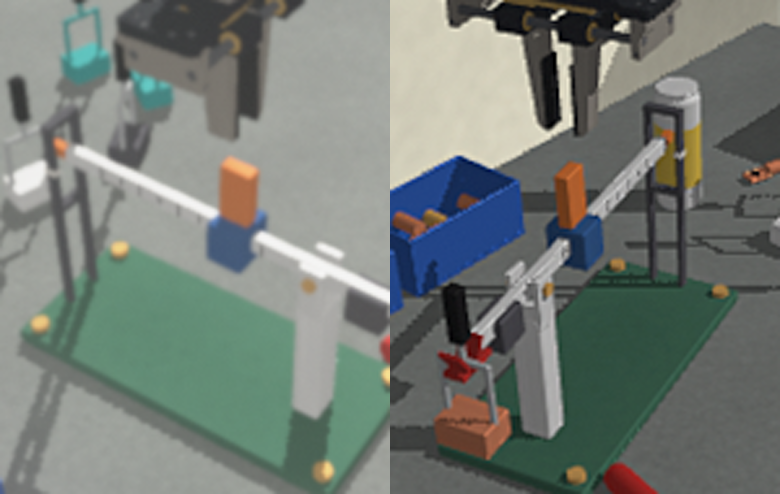

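The beam is off both stops, with the notch about 5 mm low and the pointer above the white marks. I'll measure the angle from the pointer pixels.

```bash
cat >> chk.py <<'E'
def pointer(tag):
    a=0.238; u=np.array([-np.sin(a),np.cos(a)]); pv=np.array([548.3,99.7]); r=[]
    for c in ['scene','side']:
        im=cv2.imread(f'pics/{c}{tag}.png'); i=viewer.camera_info(c); h=cv2.cvtColor(im,cv2.COLOR_BGR2HSV)
        m=(h[:,:,0]<14)&(h[:,:,1]>140)&(h[:,:,2]>120); k=np.zeros(m.shape,np.uint8)
        L=[proj(i,[*(pv-252*u),z]) for z in np.arange(120,221,1.)]
        for q in L: cv2.circle(k,tuple(int(round(v)) for v in q),5,1,-1)
        ys,xs=np.nonzero(m&(k>0))
        if len(xs)<3: print(c,'none'); continue
        q=np.array([xs.mean(),ys.mean()]); z=120+np.argmin([np.linalg.norm(l-q) for l in L])
        r.append((170-z)/252); print(c,'pointer',q,len(xs),'z',z,'angle',r[-1])
    return r
E
python3 - <<'E'
from chk import *
for t in ['0','4','7','8','9']: print(t); pointer(t)
E
```

```text
0
scene pointer [270.  241.5] 8 z 136 angle 0.1349206349206349
side pointer [311.5   219.125] 8 z 144 angle 0.10317460317460317
4
scene pointer [270.14285714 241.42857143] 7 z 136 angle 0.1349206349206349
side pointer [309.25  216.375] 16 z 153 angle 0.06746031746031746
7
scene pointer [270.14285714 241.42857143] 7 z 136 angle 0.1349206349206349
side pointer [310.72727273 217.        ] 11 z 151 angle 0.07539682539682539
8
scene pointer [267.83333333 228.33333333] 6 z 175 angle -0.01984126984126984
side pointer [313.9 209. ] 10 z 174 angle -0.015873015873015872
9
scene pointer [267.66666667 224.16666667] 6 z 186 angle -0.06349206349206349
side pointer [313.27272727 204.72727273] 11 z 186 angle -0.06349206349206349
```

Two cues agree at about -0.05 rad, so the poise needs about 6.5 mm outward. I'll regrip and shift by that amount.

```bash
python3 - <<'E'
from chk import *
np.set_printoptions(precision=2,suppress=True)
a=0.238; u=np.array([-np.sin(a),np.cos(a)]); e=np.array([np.cos(a),np.sin(a)]); pv=np.array([548.3,99.7]); T=pv-79*u+1*e
robot.servo_line([*(T+2.4*u),240],feed=150); robot.servo_line([*(T+2.4*u),203],feed=80)
grip(0.0,12); print('grip',robot.observe()['grip_width']*92)
robot.servo_line([*(T-6.5*u),199],feed=15); robot.hold(.4); print(robot.observe()['contact_force'])
grip(0.25); robot.hold(.3)
robot.servo_line([*(T-6.5*u),280],feed=120); robot.hold(1.5)
beam('10'); pointer('10'); print(robot.observe()['t'],robot.observe()['contact_force'])
E
```

```text
grip 13.845006297946183
[-4.56 -1.34  1.38]
notch [524.2 198.3 167.5] [524.6 197.5 163.6] [567.6  22.3 217.9]
copper_bar [524.9 200.1 168.1] [526.5 198.5 167.4]
poise_grip [568.5  15.2 218.1] [523.9 195.4 166. ] [568.2  21.9 219.2]
scene pointer [268.   228.17] 6 z 175 angle -0.01984126984126984
side pointer [313.9 209. ] 10 z 174 angle -0.015873015873015872
43.1917 [ 0.47 -0.03  0.05]
```

```bash
python3 - <<'E'
from chk import *
robot.hold(1.5); A=[]
for c in ('scene','side'):
    im,i=shot(c,c+'11'); q=proj(i,[568,40,180]).astype(int); y,x=max(0,min(q[1]-90,300)),max(0,min(q[0]-65-30*(c=='scene'),480))
    A.append(cv2.resize(im[y:y+190,x:x+150],None,fx=2.6,fy=2.6,interpolation=cv2.INTER_CUBIC))
cv2.imwrite('pics/c11.png',np.hstack(A)[:,:,::-1]); pointer('11')
E
```

```text
scene pointer [268.         228.42857143] 7 z 174 angle -0.015873015873015872
side pointer [313.9 209. ] 10 z 174 angle -0.015873015873015872
```

View pics/c11.png

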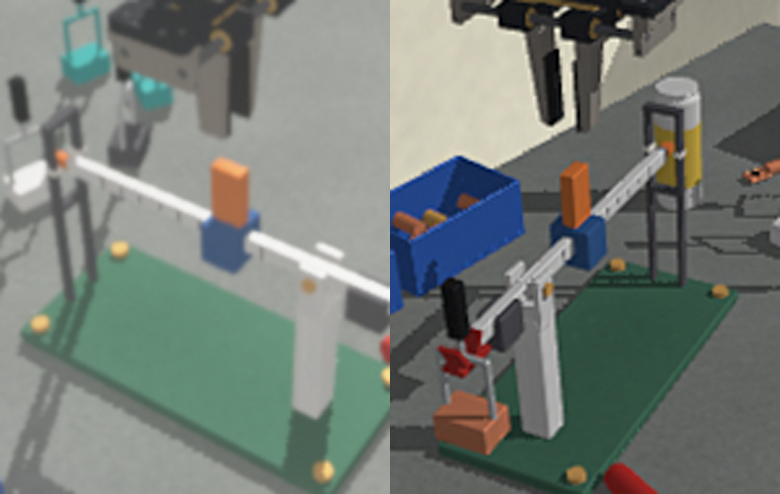

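The pointer, at crop (62,158) and (668,148), lies at the white marks. The sample hangs in the notch and the gripper is clear, so I'm handing in.

```bash
python3 -c "
from cell import robot
robot.job_done(); print(robot.observe()['t'])"
```

```text
the job is handed in; nothing more can be done
the job is handed in; nothing more can be done
```

The copper sample hangs by its bar in the notch and the beam rests near level with the gripper clear. I handed the job in at about 45 s of the 72 s allowed; no verdict was reported.

- **Hanging the sample:** I gripped the copper by its tab, and its weight in hand read about 3.1 N. I lowered it onto the notch and let go. In the last measurements the bar and notch agreed to within a few millimetres, about the networks' accuracy.
- **Balancing:** I slid the poise to about 79 mm from the pivot, going by that weight. The beam came to rest about 0.05 rad notch-down, so I moved the poise about 6.5 mm further out. That puts the sample nearer 0.34 kg, so the in-hand weight was slightly low.
- **Last checks:** The pointer read -0.016 to -0.02 rad in both cameras, unchanged over 1.5 s. The scene camera had read the +0.15 rad stop about 0.015 rad low, so the true angle is probably near 0; the limit is 0.04 rad.
- **Disagreement:** For the stop position, the side camera's pointer reading was unreliable (0.07 to 0.10 rad where 0.15 was expected). Near level the two cameras agreed.
- **Not re-measured:** I did not measure the bystanders' positions again, but every grasp and move was kept clear of them.

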